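# Pop open the touch-top food-waste caddy on a food-truck counter

## Task

Open the food-waste caddy, the one with the green lid: push down the dark press pad at the front of its lid with the fingertips, once and all the way until the latch lets go, then take the hand away so that the lid springs up by itself. Keep off it for at least two seconds to see that it stays fully open; do not grip the risen lid or push it down again, leave the grey-lidded caddy shut, and leave everything else on the counter where it stands.

Things in the scene. Friction and masses are not known exactly. Their poses are not given: they have to be found in the camera images.
- green_caddy: Food-waste caddy: touch-top counter bin with a GREEN lid, steel body 190 mm deep, 170 wide, screwed to the counter, turned up to 26 degrees. Origin: centre of its underside; -x points to its front (the pad side, towards the robot), z up. Flat lid 174 mm wide, from 98 mm in front of the origin to 72 mm behind it, top 207 mm above the counter.
- green_hinge (a point): Middle of the green lid's hinge line, which runs along the caddy's y: 90 mm behind the caddy's origin, 203 mm above the counter. Does not move with the lid; frame parallel to the caddy's.
- grey_caddy: The packaging caddy: exactly the same bin, same axes and working latch, with a GREY lid. It is to stay shut.
- green_pad: Dark ribbed press pad on the green lid, 30 mm deep, 60 wide, standing 3 mm proud of the lid; press here. Origin: middle of its top, at the middle of the lid's front edge, 77 mm in front of the caddy's origin, 210 mm above the counter while shut. Moves with the lid; its frame is parallel to the caddy's while the lid is shut.
- grey_pad: The same pad on the grey lid.
- green_lid (a joint): Lid angle, rad: 0 latched shut, negative pressed down, reading noise 0.01, 1.5 upright open. Push-push latch: arms 6 to 8 mm down at the pad (about -0.04); hard stop 10 mm down (-0.06). Takes 3 N at first, 4 N near the stop. Pressed under 5 mm it clicks back shut. Released, it follows the finger up (1 to 2 N), swings up and away from its front, open in about 2 s, and stays. Pushed back down, it latches again.
- grey_lid (a joint): The same angle for the grey lid; 0 shut.
- bottle_orange: Orange squeeze bottle, 60 mm diameter, 205 mm high with its nozzle, loose, in front of and between the caddies. Origin: centre of its underside. Only a bystander.
- bottle_white: White squeeze bottle of the same size, loose, to the right of the caddies. Bystander.
- bottle_brown: Brown squeeze bottle of the same size, loose, to the right of the caddies. Bystander.
- card_terminal: Black hand-held card terminal with keypad, 165 x 78 x 31 mm, lying loose to the left of the caddies. Origin: centre of its underside. Bystander.
- shaker: Glass salt shaker with a steel cap, 46 mm diameter, 86 mm high, loose, behind the caddies, in the middle. Bystander.
- tray_stack: Stack of nested brown card food trays, 126 x 94 x 74 mm, loose to the left of the caddies. Bystander.

How it is judged:
By the outcome, as a careful person would: the job done as asked, in the order asked, and still so for the second after the job is handed in, with the robot touching nothing.
It also fails if it takes over 37 s, if anything falls off the work surface, if the arm or the gripper's body presses on something with over 40 N, if the wrist force passes 120 N, or if a joint passes its speed limit or range.

## Robot

A 7-joint arm with a two-finger parallel gripper is mounted at the origin on the work surface. World frame = base frame: x ahead of the robot, y to its left, z up, the work surface at z = 0. Lengths are in m, angles in rad, forces in N, time in s.
With the tool pointing down it reaches from about 0.425 to 0.95 m from the base axis. Payload 4.7 kg.
Tool frame: the origin (TCP) lies between the finger pads; the fingertips stand 25 mm ahead of it and the grasp point (between the pads) lies 6 mm ahead of it; x points along the fingers, z is the direction in which the jaws open and shut, and the axes are right-handed (so a half turn about x gives the same grasp; the last joint's range is limited). The gripper opens to 85 mm and grips with 20 to 120 N. Pads are 22 mm wide; open, the fingers measure 114 mm over their backs; the gripper's body (76 mm by 85 mm) begins 54 mm behind the grasp point. The pads swing forward as they close: fully open they stand 13 mm farther back than shut.
Start: joints at [-1.191, 0.469, -0.049, 1.532, 0.024, 1.141, -0.082], TCP at [0.268, 0.619, 0.256] pointing down, gripper open.
Joint ranges: [-2.59, 2.59], [-0.33, 1.99], [-1.39, 1.29], [0.1, 2.45], [-1.04, 4.18], [0.21, 1.99], [-2.66, 2.66]. Speed limits (rad/s): [2.57, 2.57, 3.14, 3.14, 3.14, 3.14, 3.14].

## Interface

Orientations are given as a rotation vector (axis times angle).
In Python, from cell import * gives the robot as it stands. The module is installed in compiled form; this text tells all that it offers.
- The arm moves only by the shell command python3 -m handwheel 'ROWS'. ROWS is JSON, a list of rows, each a list of 5 numbers: the opening, from -1 (shut) to 1 (fully open), so that 0 is half open, then the shift along the tool's x, y, z in units of 30 mm (1.0 is 30 mm), then the turn about the tool's x in degrees. In form: [[jaw, x, y, z, roll], ...]. A call has exactly 10 rows; each row shifts and turns the commanded pose from where the row before left it, along the tool's axes as they then stand; what a row does not reach is not made up. A row lasts 1/10 s, in which the tool goes at most 50 mm and 8.59 degrees, less where a joint would pass 70% of its speed; a pose out of reach is approached as far as the arm can. A call is refused whole if a number of a shift passes 1 or a number of a turn 8.59, either way. A call with a gripper value outside its range is refused whole. The fingers move at their own pace and stop on an object; the grip force is fixed at half the most. Time passes only in rows, so rows that do not move let the fingers close, or fill a call up. It gives the time, the measured TCP pose, the force and the opening at its end, in the units of the state.
- read_state(): the state, without advancing time (a new reading comes with each control period).
- snapshot(name): name is "scene" or "side" or "wrist"; returns (picture, depth): 480x640x3 uint8, red, green, blue; 480x640 float32, m along the optical axis (not along the pixel's ray), 0 where there is no reading.
- camera_params(name): a dict with "vfov" (degrees; the focal length in pixels is half the picture's height over the tangent of half this angle, whatever the lens; pixels are square), "cx", "cy" (the principal point, pixels), "dist_coeffs" ([k1, k2, p1, p2, k3] as OpenCV has them; the pictures are not rectified), "position" and "attitude" of the camera in the world. Camera axes: x right, y up, looking along -z (the intrinsics and any distortion apply to the point x, -y, -z); pixel columns grow to the right and rows downward; lengths in m; the calibration is good to about 2 mm. A picture is of the moment at which its call begins: read the wrist's pose just before it. camera_params takes no time and is no camera call; for the wrist camera it gives the pose at the moment of the call.
- sign_off(): hands the job in, once; it reports no verdict.
The state is a dict: "time": time; "joint_pos": joint angles; "joint_vel": joint speeds; "effort": joint torques, N m; "eef_pos": TCP position; "tcp_rot": TCP orientation; "force": force on the tool from outside, world axes, zero at the start; "torque": the same for the moment, N m; "opening": opening from 0.0 (shut) to 1.0 (fully open).
Only numpy, scipy, OpenCV 4.12 (cv2) and the standard library are available. Lean on these libraries where they do the work, as an engineer would, in place of code of your own. Each camera call takes 0.05 s, during which the arm holds its last target.

## Working session

There is one attempt and no reset: what is moved stays moved. The work goes in short steps, Python scripts to look and compute and a shell command to move; the robot and the scene stay as the last step left them, time stands still between calls to the robot, and variables do not carry over. Pictures are saved under pics/ and viewed, and the job is handed in when it is done.

```bash
mkdir -p pics
cat > h.py <<'E'
from cell import *
import numpy as np, cv2
from scipy.spatial.transform import Rotation as R
def save(n,f):
    p,d=snapshot(n); cv2.imwrite(f'pics/{f}.png',p[:,:,::-1]); np.save(f'pics/{f}.npy',d); return p,d
E
python3 - <<'E'
from h import *
s=read_state(); print(s)
for n in("scene","side"):
    save(n,n+"0"); print(camera_params(n))
print(camera_params("wrist"))
E
```

```text
{'time': 0.0, 'joint_pos': array([-1.19088352,  0.46942839, -0.04856514,  1.53369328,  0.02410633,
        1.14101954, -0.08229609]), 'joint_vel': array([-4.34869066e-04, -4.88263735e-04, -1.91185140e-03, -8.10657367e-04,
       -1.73447735e-03, -2.22201242e-05,  3.37164776e-04]), 'effort': array([-6.99295033e-04, -5.10306931e+01, -4.68049594e-02, -2.37715566e+01,
        1.06596251e-02,  7.29216845e-03, -8.55930153e-07]), 'eef_pos': array([0.26811775, 0.61887596, 0.25527036]), 'tcp_rot': array([-0.90417779,  1.37693174,  0.90227954]), 'force': array([-1.176903  , -0.56362331, -0.20975571]), 'torque': array([-0.04121674, -0.00978737,  0.03853079]), 'opening': 1.0001640941654273}
{'vfov': 57.286251360475, 'cx': 322.9084248119113, 'cy': 239.29452477582078, 'dist_coeffs': array([-0.01855577,  0.        ,  0.        ,  0.        ,  0.        ]), 'position': array([ 1.303577  , -0.1651008 ,  0.88317172]), 'attitude': array([0.655205  , 0.53325739, 1.24701304])}
{'vfov': 42.388921377816956, 'cx': 315.38418620452285, 'cy': 228.12102529944505, 'dist_coeffs': array([-0.11619865,  0.        ,  0.        ,  0.        ,  0.        ]), 'position': array([-0.35984126, -0.9491964 ,  1.191607  ]), 'attitude': array([ 0.86501085, -0.3756147 , -0.72449791])}
{'vfov': 68.02217289107645, 'cx': 318.46216777636147, 'cy': 235.55757850350614, 'dist_coeffs': array([-0.06826885,  0.        ,  0.        ,  0.        ,  0.        ]), 'position': array([0.20463247, 0.6469664 , 0.37381497]), 'attitude': array([-0.24375075, -0.15747885,  1.15456366])}
```

View pics/scene0.png

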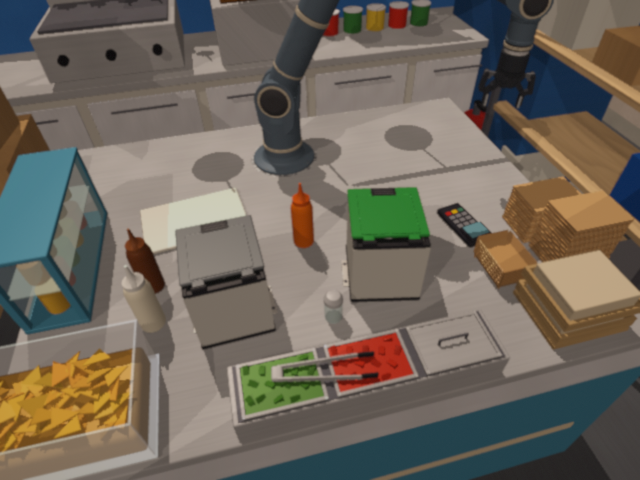

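View pics/side0.png

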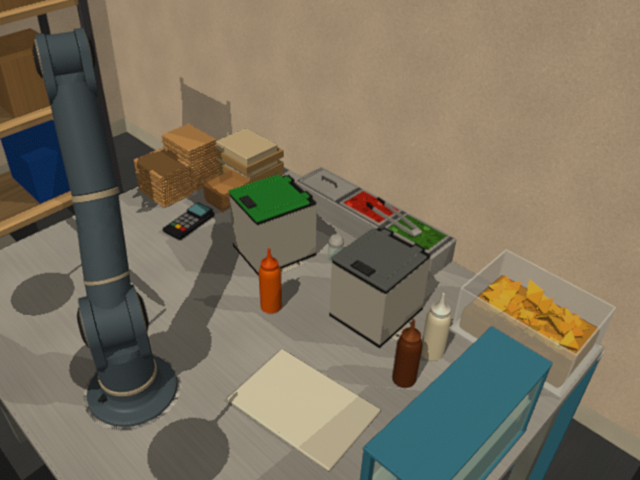

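The scene picture shows the green lid at about (387,213) with its dark pad at (383,191). In the side picture the pad is at (247,202) and the orange bottle at (269,283). Next I'll turn these into positions.

```bash
cat >> h.py <<'E'
def world(n,d,us,vs,c=None):
    c=c or camera_params(n); f=240/np.tan(np.radians(c['vfov'])/2)
    K=np.array([[f,0,c['cx']],[0,f,c['cy']],[0,0,1]])
    p=cv2.undistortPoints(np.stack([us,vs],-1).astype(float).reshape(-1,1,2),K,c['dist_coeffs']).reshape(-1,2)
    z=d[np.asarray(vs),np.asarray(us)]
    P=np.stack([p[:,0]*z,-p[:,1]*z,-z],-1)
    return R.from_rotvec(c['attitude']).apply(P)+c['position']
E
python3 - <<'E'
from h import *
for n in("scene","side"):
    im=cv2.imread(f'pics/{n}0.png').astype(int); d=np.load(f'pics/{n}0.npy')
    b,g,r=im[...,0],im[...,1],im[...,2]
    m=(g>60)&(g>2*r)&(g>2*b)
    v,u=np.nonzero(m); P=world(n,d,u,v)
    k=(abs(P[:,2]-.207)<.012)&(P[:,0]<.95); P=P[k]
    print(n,len(P),P[:,2].mean())
    rc=cv2.minAreaRect((P[:,:2]*1000).astype(np.float32)); print(rc, cv2.boxPoints(rc))
    # dark pad pixels & everything at ~0.21
    v,u=np.mgrid[0:480,0:640]; Q=world(n,d,u.ravel(),v.ravel())
    dark=(im.max(-1)<60).ravel()
    c=np.array(rc[0])/1000
    k=dark&(abs(Q[:,2]-.21)<.012)&(np.hypot(Q[:,0]-c[0],Q[:,1]-c[1])<.14)
    uu=u.ravel()[k];vv=v.ravel()[k]
    M=np.zeros((480,640),np.uint8);M[vv,uu]=1
    nn,L,S,C=cv2.connectedComponentsWithStats(M)
    for i in range(1,nn):
        if S[i,4]>40:
            q=(L.ravel()==i); print(S[i],C[i],Q[q].mean(0))
    # bottle orange
    o=((r>140)&(g<110)&(b<60)).ravel()&(Q[:,2]>.02)&(Q[:,2]<.25)&(Q[:,0]<.7)
    print('orange',o.sum(),np.median(Q[o],0),Q[o].min(0),Q[o].max(0))
    s=im[150:330,300:460] if n=="scene" else im[150:330,190:350]
    cv2.imwrite(f'pics/crop_{n}.png',cv2.resize(s.astype(np.uint8),None,fx=3.3,fy=3.3,interpolation=cv2.INTER_CUBIC))
E
```

```text
scene 3390 0.2083214125402402
((594.2401123046875, 150.76751708984375), (168.61380004882812, 177.3002166748047), 77.74530792236328) [[489.71524   87.19832 ]
 [662.97546   49.564987]
 [698.765    214.33672 ]
 [525.50476  251.97005 ]]
[372 189  23   6 113] [382.92035398 191.75221239] [0.52457636 0.16755136 0.21047287]
[406 238  17   8  84] [414.13095238 241.89285714] [0.6989621  0.17752944 0.20501515]
[362 240  14   7  77] [368.41558442 243.03896104] [0.67756948 0.08065676 0.20579445]
orange 374 [ 0.45272968 -0.02866281  0.13781211] [ 0.41600688 -0.04842182  0.0202353 ] [0.69433624 0.58367669 0.20479814]
side 2068 0.20667830342598228
((588.1844482421875, 150.11289978027344), (180.74269104003906, 189.0210723876953), 77.8846664428711) [[476.81177   81.59028 ]
 [661.6228    41.918495]
 [699.5571   218.63553 ]
 [514.7461   258.3073  ]]
[239 196  18  12 123] [247.54471545 201.67479675] [0.51789542 0.1666939  0.20936894]
orange 905 [ 0.41341112 -0.03035924  0.11108071] [ 0.39468633 -0.05261605  0.02022045] [0.69997449 0.73489242 0.20746723]
```

View pics/crop_side.png

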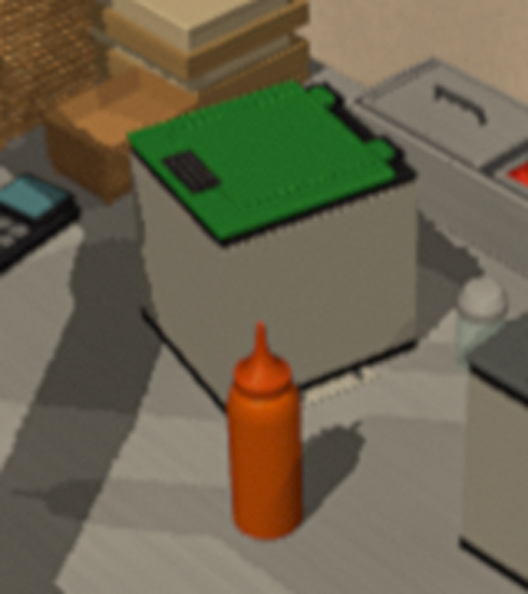

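View pics/crop_scene.png

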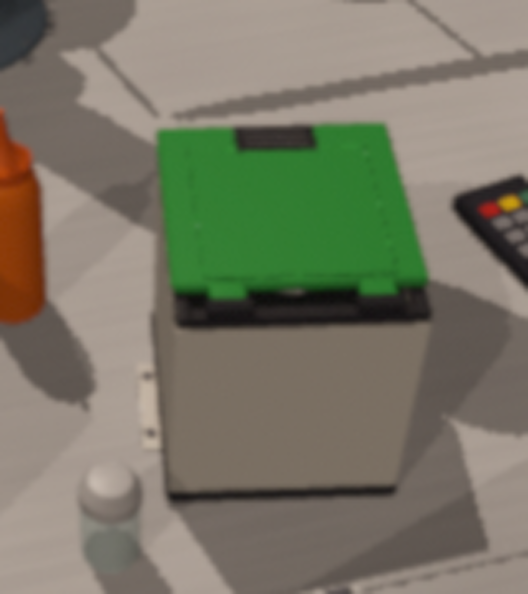

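```bash
cat > plan.py <<'E'
from h import *
def plan(tgt,yaw=np.radians(-12.2)):
    s=read_state(); M=R.from_rotvec(s['tcp_rot']).as_matrix()
    print('t',round(s['time'],2),'p',s['eef_pos'].round(4),'F',s['force'].round(2),'op',round(s['opening'],2)); print(M.round(3))
    cy=np.array([-np.sin(yaw),np.cos(yaw),0]); a=M.T@cy
    # turn about tool x bringing tool z to +-cy
    r=np.degrees(np.arctan2(-a[1],a[2])); r=(r+90)%180-90
    print('roll',r.round(2))
    rel=M.T@(np.array(tgt)-s['eef_pos']); rel30=rel/.03
    print('shift now axes /30mm',rel30.round(3))
    M2=M@R.from_euler('x',r,degrees=True).as_matrix(); print('shift in rolled axes',(M2.T@(np.array(tgt)-s['eef_pos'])/.03).round(3))
if __name__=='__main__':
    import sys; plan([float(x) for x in sys.argv[1:4]])
E
python3 plan.py 0.523 0.167 0.28
```

```text
t 0.1 p [0.2681 0.619  0.2554] F [-0.04 -0.07 -0.25] op 1.0
[[-0.001 -0.918  0.397]
 [-0.002  0.397  0.918]
 [-1.    -0.    -0.002]]
roll -11.22
shift now axes /30mm [ -0.803 -13.785 -10.449]
shift in rolled axes [ -0.803 -11.488 -12.932]
```

```bash
python3 -m handwheel '[[-1,-0.8,0,0,-5.6],[-1,-0.4,0,0,-5.6],[-1,0,-0.7,-0.8,0],[-1,0,-0.7,-0.8,0],[-1,0,-0.7,-0.8,0],[-1,0,-0.7,-0.8,0],[-1,0,-0.7,-0.8,0],[-1,0,-0.7,-0.8,0],[-1,0,-0.7,-0.8,0],[-1,0,-0.7,-0.8,0]]'; python3 plan.py 0.523 0.167 0.28
```

```text
time: 1.1
eef_pos: [0.3921, 0.3947, 0.2919]
tcp_rot: [-1.051, 1.303, 1.051]
force: [0.6, 0.6, 0.1]
opening: -0.004
t 1.1 p [0.3921 0.3947 0.2919] F [0.64 0.63 0.05] op -0.0
[[-0.001 -0.977  0.212]
 [-0.001  0.212  0.977]
 [-1.     0.    -0.001]]
roll -0.02
shift now axes /30mm [ 0.399 -5.87  -6.496]
shift in rolled axes [ 0.399 -5.868 -6.498]
```

```bash
python3 -m handwheel '[[-1,0,-0.74,-0.82,0],[-1,0,-0.74,-0.82,0],[-1,0,-0.74,-0.82,0],[-1,0,-0.74,-0.82,0],[-1,0,-0.74,-0.82,0],[-1,0,-0.74,-0.82,0],[-1,0,-0.74,-0.82,0],[-1,0,-0.7,-0.76,0],[-1,0,0,0,0],[-1,0,0,0,0]]'; python3 plan.py 0.523 0.167 0.235
python3 - <<'E'
from h import *
c=camera_params("wrist"); p,d=save("wrist","w1"); np.save('pics/w1c.npy',c,allow_pickle=True)
save("side","side1")
im=cv2.imread('pics/side1.png'); cv2.imwrite('pics/side1c.png',cv2.resize(im[80:280,160:360],None,fx=3,fy=3,interpolation=cv2.INTER_CUBIC))
E
```

```text
time: 2.1
eef_pos: [0.5229, 0.1677, 0.2919]
tcp_rot: [-1.049, 1.304, 1.05]
force: [-0.4, 0.2, -1.3]
opening: -0.001
t 2.1 p [0.5229 0.1677 0.2919] F [-0.37  0.15 -1.29] op -0.0
[[-0.001 -0.977  0.213]
 [ 0.     0.213  0.977]
 [-1.     0.001 -0.   ]]
roll -0.12
shift now axes /30mm [ 1.896 -0.011 -0.022]
shift in rolled axes [ 1.896 -0.011 -0.022]
```

View pics/w1.png

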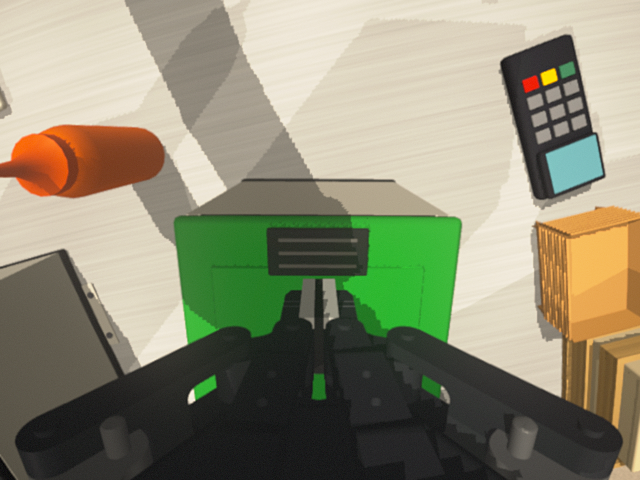

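View pics/side1c.png

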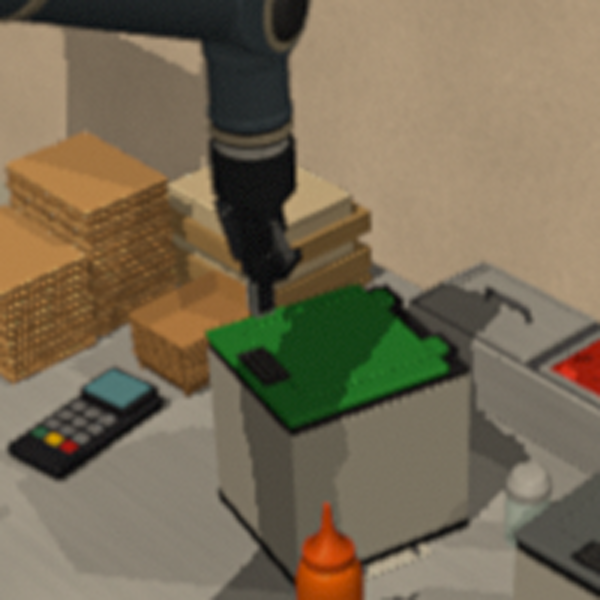

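The wrist picture shows the pad from (268,228) to (368,275), square to the tool and centred sideways. The bottle and the card terminal are clear. I'll measure the pad from this close view.

Run:
```python
from h import *
c=np.load('pics/w1c.npy',allow_pickle=True).item(); d=np.load('pics/w1.npy')
u=np.array([318,275,361,318,318,200,435,200,435,318]);v=np.array([250,250,250,232,271,225,225,300,300,219])
print(world("w",d,u,v,c).round(4))
```

```text
[[0.5181 0.1689 0.2123]
 [0.5128 0.1442 0.2119]
 [0.5238 0.1935 0.2112]
 [0.5075 0.1712 0.212 ]
 [0.5318 0.1659 0.2101]
 [0.4895 0.1038 0.2082]
 [0.5187 0.239  0.2091]
 [0.5356 0.0894 0.209 ]
 [0.5672 0.2332 0.2086]
 [0.5015 0.1725 0.2055]]
```

```bash
python3 -m handwheel '[[-1,0.3,0.1,0,0],[-1,0.3,0,0,0],[-1,0.3,0,0,0],[-1,0.3,0,0,0],[-1,0.2,0,0,0],[-1,0.1,0,0,0],[-1,0.1,0,0,0],[-1,0.1,0,0,0],[-1,0,0,0,0],[-1,0,0,0,0]]'; python3 plan.py 0.520 0.168 0.235
```

```text
time: 3.2
eef_pos: [0.5202, 0.1689, 0.2415]
tcp_rot: [-1.051, 1.302, 1.05]
force: [0.5, -0.2, 1.1]
opening: 0.003
t 3.2 p [0.5202 0.1689 0.2415] F [ 0.51 -0.2   1.1 ] op 0.0
[[ 0.    -0.977  0.212]
 [ 0.     0.212  0.977]
 [-1.    -0.     0.   ]]
roll -0.03
shift now axes /30mm [ 0.216 -0.001 -0.031]
shift in rolled axes [ 0.216 -0.001 -0.031]
```

```bash
python3 -m handwheel '[[-1,0.07,0,0,0],[-1,0.07,0,0,0],[-1,0.07,0,0,0],[-1,0.07,0,0,0],[-1,0.07,0,0,0],[-1,0.07,0,0,0],[-1,0.06,0,0,0],[-1,0,0,0,0],[-1,0,0,0,0],[-1,0,0,0,0]]'; python3 plan.py 0.520 0.168 0.225
python3 - <<'E'
from h import *
save("side","side2");save("wrist","w2")
a=[cv2.resize(cv2.imread(f'pics/{n}.png')[160:260,210:330],None,fx=3.3,fy=3.3,interpolation=cv2.INTER_CUBIC) for n in('side1','side2')]
cv2.imwrite('pics/cmp2.png',np.hstack(a))
for i in range(3): print(read_state()['force'].round(2))
E
```

```text
time: 4.2
eef_pos: [0.52, 0.169, 0.227]
tcp_rot: [-1.051, 1.303, 1.051]
force: [-2.2, -0.9, 3.4]
opening: -0.003
t 4.2 p [0.52  0.169 0.227] F [-2.17 -0.94  3.44] op -0.0
[[-0.    -0.977  0.212]
 [ 0.     0.212  0.977]
 [-1.     0.     0.   ]]
roll -0.02
shift now axes /30mm [ 0.065 -0.008 -0.032]
shift in rolled axes [ 0.065 -0.008 -0.032]
[-1.79 -0.95  3.67]
[-1.79 -0.95  3.67]
[-1.79 -0.95  3.67]
```

View pics/cmp2.png

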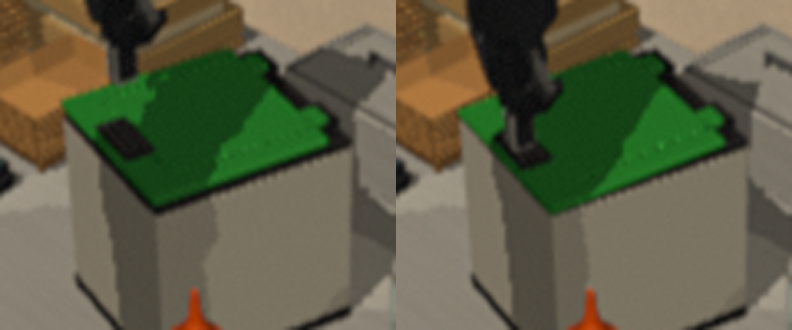

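View pics/w2.png

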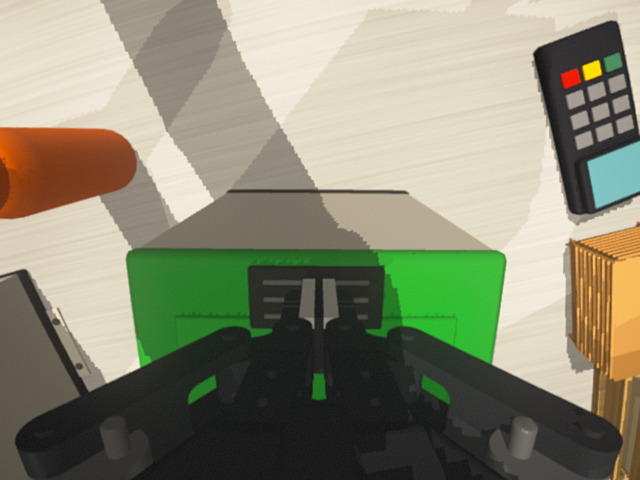

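The fingertips are on the pad at about (320,300) and the lid is pressed roughly 8 mm, with 3.5 N. I'll press on to the hard stop to be sure of the latch.

```bash
python3 -m handwheel '[[-1,0.03,0,0,0],[-1,0.03,0,0,0],[-1,0.03,0,0,0],[-1,0,0,0,0],[-1,0,0,0,0],[-1,0,0,0,0],[-1,0,0,0,0],[-1,0,0,0,0],[-1,0,0,0,0],[-1,0,0,0,0]]'; python3 plan.py 0.520 0.168 0.225|head -1
```

```text
time: 5.3
eef_pos: [0.52, 0.169, 0.2252]
tcp_rot: [-1.05, 1.302, 1.051]
force: [-4.3, 0.0, 10.2]
opening: 0.002
t 5.3 p [0.52   0.169  0.2252] F [-4.260e+00  1.000e-02  1.024e+01] op 0.0
```

Force rose to 10 N with the tip about 10 mm down, so it is on the hard stop. I'll now withdraw up and back, faster than the lid rises.

```bash
python3 -m handwheel '[[-1,-0.8,0,0,0],[-1,-0.9,0.2,0,0],[-1,-0.9,0.5,0,0],[-1,-0.9,0.5,0,0],[-1,-0.9,0.5,0,0],[-1,-0.9,0.3,0,0],[-1,-0.6,0.2,0,0],[-1,0,0,0,0],[-1,0,0,0,0],[-1,0,0,0,0]]'; python3 plan.py 0.520 0.168 0.225|head -1
python3 - <<'E'
from h import *
save("side","side3");save("scene","scene3")
E
```

```text
time: 6.3
eef_pos: [0.4554, 0.1824, 0.3995]
tcp_rot: [-1.05, 1.305, 1.051]
force: [1.2, 0.8, -0.3]
opening: -0.003
t 6.3 p [0.4554 0.1824 0.3995] F [ 1.22  0.82 -0.35] op -0.0
```

View pics/side3.png

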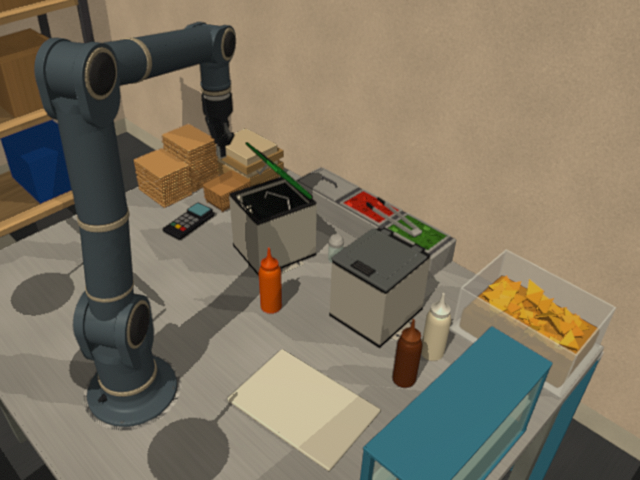

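The lid, seen edge-on from (247,145) to (310,195), is half open and rising, with the hand well clear. I'll wait with the arm still.

```bash
python3 -m handwheel '[[-1,0,0,0,0],[-1,0,0,0,0],[-1,0,0,0,0],[-1,0,0,0,0],[-1,0,0,0,0],[-1,0,0,0,0],[-1,0,0,0,0],[-1,0,0,0,0],[-1,0,0,0,0],[-1,0,0,0,0]]';python3 -m handwheel '[[-1,0,0,0,0],[-1,0,0,0,0],[-1,0,0,0,0],[-1,0,0,0,0],[-1,0,0,0,0],[-1,0,0,0,0],[-1,0,0,0,0],[-1,0,0,0,0],[-1,0,0,0,0],[-1,0,0,0,0]]'
python3 -c "
from h import *
save('side','side4')"
python3 -m handwheel '[[-1,0,0,0,0],[-1,0,0,0,0],[-1,0,0,0,0],[-1,0,0,0,0],[-1,0,0,0,0],[-1,0,0,0,0],[-1,0,0,0,0],[-1,0,0,0,0],[-1,0,0,0,0],[-1,0,0,0,0]]'
python3 -m handwheel '[[-1,0,0,0,0],[-1,0,0,0,0],[-1,0,0,0,0],[-1,0,0,0,0],[-1,0,0,0,0],[-1,0,0,0,0],[-1,0,0,0,0],[-1,0,0,0,0],[-1,0,0,0,0],[-1,0,0,0,0]]'
python3 - <<'E'
from h import *
save("side","side5");save("scene","scene5")
for n in('side4','side5'):
    im=cv2.imread(f'pics/{n}.png').astype(int); d=np.load(f'pics/{n}.npy')
    b,g,r=im[...,0],im[...,1],im[...,2]
    v,u=np.nonzero((g>40)&(g>2*r)&(g>2*b)); P=world('side',d,u,v)
    k=(abs(P[:,0]-.6)<.2)&(abs(P[:,1]-.15)<.15)&(P[:,2]>.15); P=P[k]; print(n,len(P),P.min(0).round(3),P.max(0).round(3))
E
```

```text
time: 7.4
eef_pos: [0.4555, 0.1829, 0.4012]
tcp_rot: [-1.051, 1.303, 1.051]
force: [-0.2, 0.6, 0.7]
opening: -0.003
time: 8.4
eef_pos: [0.4555, 0.1828, 0.4012]
tcp_rot: [-1.051, 1.303, 1.051]
force: [1.0, -0.0, 0.3]
opening: 0.003
time: 9.45
eef_pos: [0.4555, 0.1829, 0.4012]
tcp_rot: [-1.051, 1.303, 1.051]
force: [-0.2, -0.6, -0.3]
opening: 0.003
time: 10.45
eef_pos: [0.4555, 0.1829, 0.4012]
tcp_rot: [-1.051, 1.303, 1.051]
force: [-0.4, -0.2, -0.5]
opening: -0.0
side4 1467 [0.641 0.044 0.202] [0.693 0.214 0.394]
side5 1467 [0.643 0.042 0.204] [0.694 0.215 0.393]
```

View pics/side5.png

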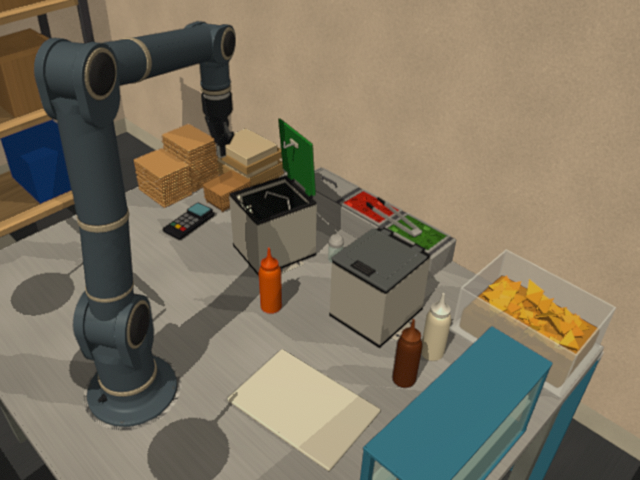

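View pics/scene5.png

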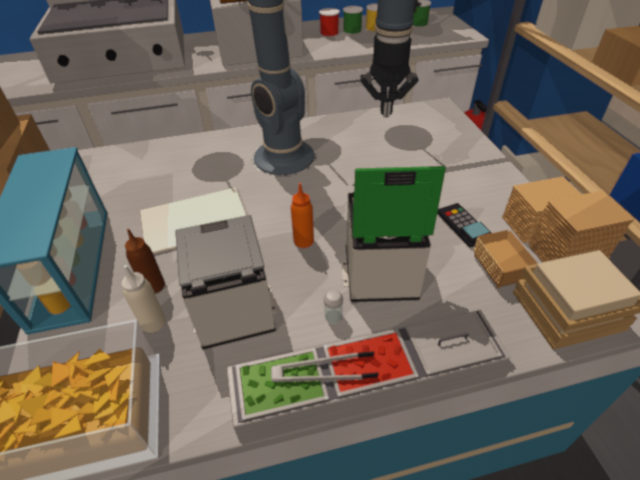

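The green lid stands upright: (280,120)–(315,190) in the side picture, (355–440, 168–240) in the scene picture. Its top is at 0.393 m and did not change over the last 2 s. The grey lid is shut and the other objects have not moved.

```bash
python3 -c "
from h import *
sign_off()"
```

```text
the job is handed in; nothing more can be done
```

The green-lidded caddy is open, and I handed the job in at about 10.6 s. I pressed its pad once with the closed fingertips, down to the hard stop. The tip was about 10 mm down and the force rose from about 3.5 N to about 10 N. Then I pulled the hand quickly up and back, and the lid sprang up by itself.

**Lid:** it stood upright with its top edge at about 0.393 m. Two pictures 2 s apart showed no change, and the hand had been clear for about 4 s with no contact force.

**Rest of the counter:** by eye in the camera pictures, the grey lid is still shut and the bottles, shaker, card terminal and trays have not moved.

**Disagreement:** the camera estimates of the pad's x position differed by about 6 mm (0.518 to 0.525 m). I used the close wrist view, which put it at 0.518 m, and pressed at 0.520 m. No checks failed.

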